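# Stand the tall gas bottle up against the angle-iron stop

## Robot

A 7-joint arm with a two-finger parallel gripper is mounted at the origin on the work surface. World frame = base frame: x ahead of the robot, y to its left, z up, the work surface at z = 0. Lengths are in m, angles in rad, forces in N, time in s.
With the tool pointing down it reaches from about 0.425 to 0.875 m from the base axis. Payload 4.7 kg.
Tool frame: the origin (TCP) lies on the centre line of the jaws, within the pads' length; the fingertips stand 14 mm ahead of it and the grasp point (between the pads) lies 5 mm behind it; z points along the fingers, y is the line along which they close (so a half turn about z gives the same grasp; the last joint's range is limited). The gripper opens to 87 mm and grips with 3 to 60 N. Pads are 19 mm wide; open, the fingers measure 117 mm over their backs; the gripper's body (75 mm by 190 mm) begins 51 mm behind the grasp point.
Start: joints at [1.122, 0.321, -0.07, 1.45, 0.023, 1.371, -0.057], TCP at [0.29, -0.582, 0.237] pointing down, gripper open.
Joint ranges: [-2.86, 2.86], [-0.3, 2.09], [-1.38, 1.24], [0.06, 2.45], [-1.56, 4.7], [0.09, 2.05], [-2.69, 2.69]. Speed limits (rad/s): [2.57, 2.57, 3.14, 3.14, 3.14, 3.14, 3.14].

## Interface

Orientations are given as a rotation vector (axis times angle).
In Python, from bench import * gives the robot as it stands.
- The arm moves only by the shell command python3 -m jog 'ROWS' [FORCE]. ROWS is JSON, a list of rows, each an object of numbers: "claw": the finger opening in mm, from 0 to 87; "dx", "dy", "dz": the shift along the tool's x, y, z in mm; "spin": the turn about the tool's z in degrees. In form: [{"claw": .., "dx": .., "dy": .., "dz": .., "spin": ..}, ...]. A call has 1 to 20 rows; each row is the pose to reach, as a shift and turn from the pose commanded when the call began, along the tool's axes at that moment; what a row does not reach only later rows make up. A row lasts 1/12 s, in which the tool goes at most 41.7 mm and 7.16 degrees, less where a joint would pass 70% of its speed; a pose out of reach is approached as far as the arm can. A call with a gripper value outside its range is refused whole. The fingers move at their own pace and stop on an object; FORCE is the grip in N (left out, the last holds). Time passes only in rows, so rows that repeat a pose let the fingers close. It gives the time, the measured TCP pose, the force, the opening and the grip force at its end, in the units of the state.
- get_state(): the state, without advancing time (a new reading comes with each control period).
- get_image(name): name is "scene" or "top" or "wrist"; returns a dict with "frame" (384x512x3 uint8, red, green, blue), "depth" (384x512 float32, m along the optical axis (not along the pixel's ray), 0 where there is no reading), "K" (3x3 intrinsics, pixels), "distortion" ([k1, k2, p1, p2, k3] as OpenCV has them; the pictures are not rectified), "T" (4x4, takes a point from camera to world coordinates); the wrist camera has in their place "mount" (4x4, takes a point from camera to tool coordinates, whose origin is the TCP and whose axes are the flange's). Camera axes: x right, y down, z forward; pixel columns grow to the right and rows downward; lengths in m; the calibration is good to about 2 mm. A picture is of the moment at which its call begins: read the wrist's pose just before it.
- close_job(): hands the job in; it is judged then, once.
The state is a dict: "time": time; "joint_positions": joint angles; "qd": joint speeds; "joint_torque": joint torques, N m; "position": TCP position; "tool_rot": TCP orientation; "ft_force": force on the tool from outside, world axes, zero at the start; "torque": the same for the moment, N m; "grip_width": opening from 0.0 (shut) to 1.0 (fully open); "grip_force": force on a finger pad.
Only numpy, scipy, OpenCV 4.12 (cv2) and the standard library are available. Lean on these libraries where they do the work, as an engineer would, in place of code of your own. Each camera call takes 0.05 s, during which the arm holds its last target. There are 200 camera calls.

## Task

Slide the tall torch-gas bottle, still lying, along the bench until its foot butts against the steel angle, then lift its cap end so that it tips up on its foot at the angle, never carrying it through the air. Leave it standing upright by itself close against the angle, and leave the short bottle lying where it is.

Things in the scene. Friction and masses are not known exactly. Their poses are not given: they have to be found in the camera images.
- bottle_cap (a point): Centre of the ball-shaped brass cap (32 mm in diameter) of the tall gas bottle, which lies on the bench, foot towards the stop, so this point starts 25 mm up. It is on the bottle's axis 185 mm from the foot; z axis from foot to cap. Bottle: grey, 50 mm in diameter, 201 mm long, 0.35 to 0.65 kg, heavier at the foot; it swivels easily between fingers that pinch the ball.
- bottle_foot (a point): Centre of the flat foot (50 mm disc) of the same tall bottle; z axis along the bottle from foot to cap. From the foot: cylindrical body 125 mm, shoulder to 150 mm, thin 16 mm neck, then the ball cap. At the start the foot is 20 to 60 mm short of the stop's face.
- stop_face (a point): Stop: dark steel angle 300 mm long fixed to the bench, upright flange 70 mm high. Point at bench level midway along the face that the bottles' feet look at; x axis level into the flange (bottles lie on the -x side), y along the angle, z up. Both bottles lie within 8 degrees of square to it, about 70 mm either side of the middle (sides vary), a brass bush 22 mm high standing between.
- short_foot (a point): Centre of the foot of the short gas bottle: same make as the tall one but 42 mm in diameter and 124 mm long, lying beside it with its foot towards the stop; to be left alone. z axis from foot to cap.
Not all that is in view belongs to the job. What is shaped like the part that bears bottle_cap but brown is not meant.

How it is judged:
By the outcome, as a careful person would: the job done as asked, in the order asked, and still so for the second after the job is handed in, with the robot touching nothing.
It also fails if it takes over 45 s, if anything falls off the work surface, if the arm or the gripper's body presses on something with over 40 N, if the wrist force passes 120 N, or if a joint passes its speed limit or range.

## Working session

There is one attempt and no reset: what is moved stays moved. The work goes in short steps, Python scripts to look and compute and a shell command to move; the robot and the scene stay as the last step left them, time stands still between calls to the robot, and variables do not carry over. Pictures are saved under pics/ and viewed, at most 10 in all, crops included, and the job is handed in when it is done.

```bash
mkdir -p pics; ls; python3 - <<'E'
from bench import *
import cv2,numpy as np
s=get_state();print(s)
ims=[get_image(n) for n in("scene","top")]
for n,i in zip(("scene","top"),ims):
    print(n,i["K"].tolist(),np.round(i["distortion"],4),np.round(i["T"],4).tolist())
    np.savez(f"{n}.npz",**i)
cv2.imwrite("pics/a.png",ims[0]["frame"][:,:,::-1]);cv2.imwrite("pics/b.png",ims[1]["frame"][:,:,::-1])
E
```

```text
pics
{'time': 0.0, 'joint_positions': array([ 1.12210853,  0.32181729, -0.07009426,  1.45168635,  0.02262358,
        1.37078527, -0.05692166]), 'qd': array([-1.88922772e-03,  1.59320703e-03, -8.69939567e-04,  4.92200946e-05,
        7.10984270e-04, -6.15512303e-04,  9.95096105e-04]), 'joint_torque': array([ 3.90481464e-04, -4.91286027e+01, -4.03451510e-01, -3.12524521e+01,
       -6.40042895e-02,  4.36513138e-02,  1.49461844e-04]), 'position': array([ 0.28990723, -0.58117704,  0.23545957]), 'tool_rot': array([-3.05607486e+00, -7.20091466e-01,  8.67250798e-04]), 'ft_force': array([0.33587027, 0.07019205, 0.25024847]), 'torque': array([-0.03264891,  0.03295395,  0.057944  ]), 'grip_force': 0.0, 'grip_width': 1.0018499953990867}
scene [[359.24613845127084, 0.0, 254.90287514927834], [0.0, 359.24613845127084, 195.0146538424076], [0.0, 0.0, 1.0]] [-0.1077  0.      0.      0.      0.    ] [[-0.1871, 0.6746, -0.7141, 1.029], [0.9821, 0.1124, -0.1512, 0.1556], [-0.0217, -0.7296, -0.6835, 0.5609], [0.0, 0.0, 0.0, 1.0]]
top [[455.4803752046351, 0.0, 249.90224255756706], [0.0, 455.4803752046351, 197.38374627408788], [0.0, 0.0, 1.0]] [-0.0805  0.      0.      0.      0.    ] [[-0.0139, -0.9873, 0.1584, 0.3703], [-0.9997, 0.0167, 0.0162, 0.0206], [-0.0186, -0.1581, -0.9872, 1.0831], [0.0, 0.0, 0.0, 1.0]]
```

View pics/a.png

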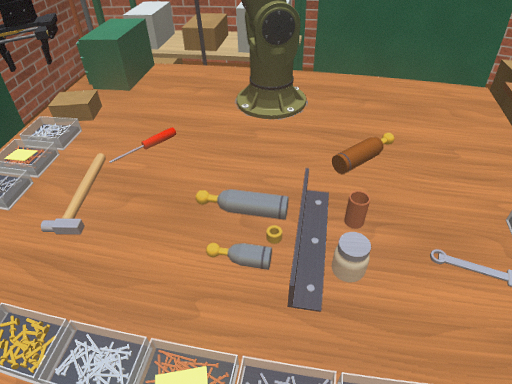

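View pics/b.png

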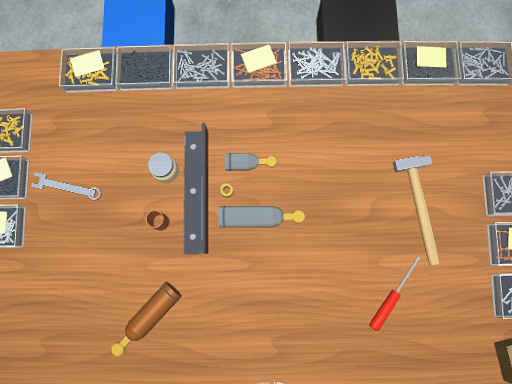

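The scene view shows the tall grey bottle, with its cap at (203,198) and foot at (285,205), and the short one, with its cap at (213,250). The steel angle is at (310,250).

Candidates for the cap in the top view:
- Tall grey bottle: (299,216)
- Short grey bottle: (271,161), too short
- Brown bottle: (117,350), excluded by colour

I choose (299,216).

```bash
cat > h.py <<'E'
import numpy as np,cv2
def ray(im,uv):
    p=cv2.undistortPoints(np.array(uv,float).reshape(-1,1,2),im["K"],im["distortion"]).reshape(-1,2)
    d=np.c_[p,np.ones(len(p))]@im["T"][:3,:3].T
    return im["T"][:3,3],d
def onplane(im,uv,z):
    o,d=ray(im,uv); return o+d*((z-o[2])/d[:,2])[:,None]
def cloud(im):
    h,w=im["depth"].shape
    uv=np.stack(np.meshgrid(np.arange(w),np.arange(h)),-1).reshape(-1,2)
    o,d=ray(im,uv); P=o+d*im["depth"].reshape(-1,1)
    return P.reshape(h,w,3)
def blobs(mask):
    n,l,st,c=cv2.connectedComponentsWithStats(mask.astype(np.uint8))
    return [(l==i,st[i],c[i]) for i in range(1,n) if st[i][4]>25]
E
python3 - <<'E'
from h import *
im=dict(np.load("top.npz"));f=im["frame"];P=cloud(im)
hsv=cv2.cvtColor(f,cv2.COLOR_RGB2HSV)
roi=np.zeros(f.shape[:2],bool);roi[120:260,175:320]=1
X=P[...,:]
brass=roi&(hsv[...,0]>20)&(hsv[...,0]<32)&(hsv[...,1]>150)&(hsv[...,2]>120)
for m,st,c in blobs(brass): print("brass",st,c.round(1),onplane(im,[c],.025).round(4), "zmax",np.percentile(P[m][:,2],90).round(4))
grey=roi&(hsv[...,1]<90)
for m,st,c in blobs(grey):
    p=P[m];print("grey",st,c.round(1),"ext",np.percentile(p,[1,50,99],axis=0).round(4).tolist())
    if 215<c[0]<300:
        ys,xs=np.nonzero(m);q=onplane(im,np.c_[xs,ys],.025)[:,:2]
        r=cv2.minAreaRect((q*1000).astype(np.float32));print("rect",r, cv2.boxPoints(r).round(1).tolist())
    else:
        fl=p[p[:,2]>.06];print("flange",len(fl),np.percentile(fl,[2,50,98],axis=0).round(4).tolist())
        a=np.polyfit(fl[:,0],fl[:,1],1);print("fit y=a x+b",a)
# side scene view
im2=dict(np.load("scene.npz"));f=im2["frame"];hsv=cv2.cvtColor(f,cv2.COLOR_RGB2HSV);P2=cloud(im2)
roi=np.zeros(f.shape[:2],bool);roi[180:280,190:295]=1
br=roi&(hsv[...,0]>20)&(hsv[...,0]<32)&(hsv[...,1]>150)&(hsv[...,2]>120)
for m,st,c in blobs(br): print("brass2",st,c.round(1),onplane(im2,[c],.025).round(4))
fl=P2[(P2[...,2]>.05)&(P2[...,2]<.08)&(abs(P2[...,1]-.12)<.06)&(abs(P2[...,0]-.42)<.2)]
print(len(fl),np.percentile(fl,[2,50,98],axis=0).round(4).tolist() if len(fl) else 0)
cv2.imwrite("pics/c.png",cv2.resize(dict(np.load("top.npz"))["frame"][115:265,175:325,::-1],(600,600),interpolation=cv2.INTER_CUBIC))
E
```

```text
brass [259 156  18  11 122] [268.7 161. ] [[ 0.6271 -0.0079  0.025 ]] zmax 0.0342
brass [220 184  13  13  92] [226.3 189.8] [[0.5591 0.0936 0.025 ]] zmax 0.0245
brass [284 210  21  13 165] [295.7 216.2] [[ 0.4937 -0.0683  0.025 ]] zmax 0.04
grey [ 184  123   24  131 2942] [195.7 191.9] ext [[0.4126, 0.1393, -0.0002], [0.5557, 0.1683, 0.0071], [0.7069, 0.1982, 0.0729]]
flange 516 [[0.3703, 0.0206, 0.066], [0.5519, 0.1437, 0.0697], [0.7031, 0.1482, 1.0831]]
fit y=a x+b [0.06432307 0.10576779]
grey [225 153  34  18 544] [240.3 161.2] ext [[0.6076, 0.0176, 0.0198], [0.6244, 0.0598, 0.0375], [0.647, 0.0954, 0.0443]]
rect ((627.19677734375, 57.026161193847656), (79.07443237304688, 41.675262451171875), 88.94148254394531) [[605.5999755859375, 17.899999618530273], [647.2999877929688, 17.100000381469727], [648.7999877929688, 96.19999694824219], [607.0999755859375, 96.9000015258789]]
grey [175 162   3  16  37] [175.8 169.7] ext [[0.5938, 0.21, 0.0178], [0.6067, 0.2119, 0.0387], [0.6235, 0.2164, 0.0504]]Traceback (most recent call last):
  File "<stdin>", line 15, in <module>
    return _quantile_unchecked(
        a, q, axis, out, overwrite_input, method, keepdims, weights)
    return _ureduce(a,
                    func=_quantile_ureduce_func,
    ...<5 lines>...
                    overwrite_input=overwrite_input,
                    method=method)
    r = func(a, **kwargs)
    result = _quantile(arr,
                       quantiles=q,
    ...<2 lines>...
                       out=out,
                       weights=wgt)
    slices_having_nans = np.isnan(arr[-1, ...])
                                  ~~~^^^^^^^^^
IndexError: index -1 is out of bounds for axis 0 with size 0
```

```bash
python3 - <<'E'
from h import *
im=dict(np.load("top.npz"));f=im["frame"];P=cloud(im);ok=im["depth"]>0
hsv=cv2.cvtColor(f,cv2.COLOR_RGB2HSV)
roi=np.zeros(f.shape[:2],bool);roi[195:240,212:320]=1
brass=roi&(hsv[...,0]>20)&(hsv[...,0]<32)&(hsv[...,1]>150)&(hsv[...,2]>120)
dt=cv2.distanceTransform(brass.astype(np.uint8),cv2.DIST_L2,5)
ys,xs=np.nonzero(dt>dt.max()-1);c=[xs.mean(),ys.mean()];print("ball",c,dt.max(),onplane(im,[c],.025).round(4))
m=brass&ok&(np.arange(512)[None]>c[0]-7);p=P[m];
A=np.c_[2*p,np.ones(len(p))];s=np.linalg.lstsq(A,(p**2).sum(1),rcond=None)[0];print("sphere",s[:3].round(4),np.sqrt(s[3]+s[:3]@s[:3]))
g=roi&(hsv[...,1]<90)&ok&(P[...,2]>.02)
b=max(blobs(g),key=lambda b:b[1][4]);p=P[b[0]]
print("ext",np.percentile(p,[.5,99.5],axis=0).round(4).tolist())
ys,xs=np.nonzero(b[0]);r=cv2.minAreaRect((onplane(im,np.c_[xs,ys],.025)[:,:2]*1000).astype(np.float32));print(r,cv2.boxPoints(r).round(1).tolist())
t=p[p[:,2]>.046];print("ridge",np.polyfit(t[:,1],t[:,0],1),t[:,2].max())
fl=P[ok&(P[...,2]>.067)&(P[...,2]<.08)];fl=fl[(abs(fl[:,1]-.15)<.03)&(abs(fl[:,0]-.55)<.2)];a=np.polyfit(fl[:,0],fl[:,1],1);e=fl[:,1]-np.polyval(a,fl[:,0]);print("flange",a,np.percentile(e,[1,99]),np.percentile(fl[:,0],[1,99]))
cv2.imwrite("pics/c.png",cv2.resize(f[115:265,175:325,::-1],(600,600),interpolation=cv2.INTER_CUBIC))
import bench
from scipy.spatial.transform import Rotation as R
print(R.from_rotvec(bench.get_state()["tool_rot"]).as_matrix().round(4))
E
```

```text
ball [np.float64(297.6666666666667), np.float64(215.66666666666666)] 6.3938 [[ 0.495 -0.073  0.025]]
sphere [ 0.4936 -0.0725  0.0273] 0.014136761256098467
ext [[0.4713, -0.0358, 0.0288], [0.5192, 0.1114, 0.0535]]
((496.1055908203125, 38.55681228637695), (150.01905822753906, 47.14423370361328), 89.10453033447266) [[471.3999938964844, -36.099998474121094], [518.5, -36.79999923706055], [520.7999877929688, 113.19999694824219], [473.70001220703125, 113.9000015258789]]
ridge [0.0137168  0.49456941] 0.05600980163987268
flange [-0.00299186  0.14587813] [-0.0046637   0.00430332] [0.41417058 0.70777657]
[[ 8.948e-01  4.465e-01 -9.000e-04]
 [ 4.465e-01 -8.948e-01  1.500e-03]
 [-1.000e-04 -1.700e-03 -1.000e+00]]
```

View pics/c.png

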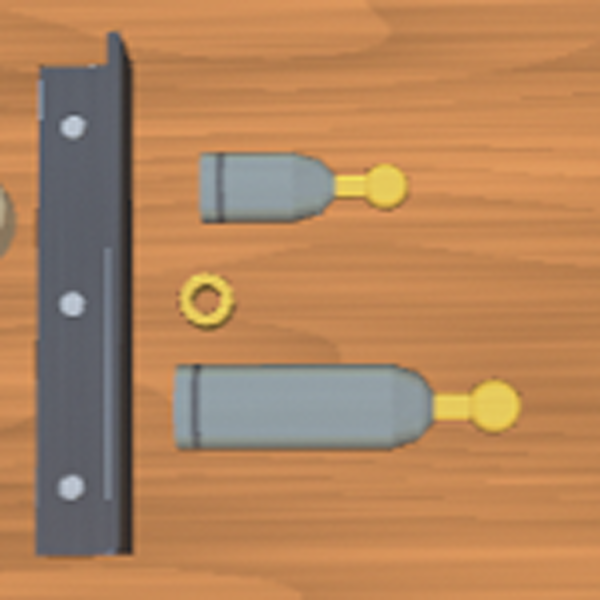

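The crop shows the tall bottle with its foot at (175,407) and ball cap at (495,405), and the bush at (207,300). The short bottle above it stays untouched. By the measurements, the ball is at (0.4945, -0.073), the foot at y≈0.112 and the stop face at y≈0.140. First I move above the cap with the jaws closing along world x.

```bash
python3 -m jog '[{"claw":60,"dx":410,"dy":-364,"dz":0,"spin":-63},{"claw":60,"dx":410,"dy":-364,"dz":0,"spin":-63},{"claw":60,"dx":410,"dy":-364,"dz":0,"spin":-63},{"claw":60,"dx":410,"dy":-364,"dz":0,"spin":-63},{"claw":60,"dx":410,"dy":-364,"dz":0,"spin":-63},{"claw":60,"dx":410,"dy":-364,"dz":0,"spin":-63},{"claw":60,"dx":410,"dy":-364,"dz":0,"spin":-63},{"claw":60,"dx":410,"dy":-364,"dz":0,"spin":-63},{"claw":60,"dx":410,"dy":-364,"dz":0,"spin":-63},{"claw":60,"dx":410,"dy":-364,"dz":0,"spin":-63},{"claw":60,"dx":410,"dy":-364,"dz":0,"spin":-63},{"claw":60,"dx":410,"dy":-364,"dz":0,"spin":-63},{"claw":60,"dx":410,"dy":-364,"dz":0,"spin":-63},{"claw":60,"dx":410,"dy":-364,"dz":0,"spin":-63},{"claw":60,"dx":410,"dy":-364,"dz":0,"spin":-63},{"claw":60,"dx":410,"dy":-364,"dz":0,"spin":-63},{"claw":60,"dx":410,"dy":-364,"dz":0,"spin":-63},{"claw":60,"dx":410,"dy":-364,"dz":0,"spin":-63},{"claw":60,"dx":410,"dy":-364,"dz":0,"spin":-63},{"claw":60,"dx":410,"dy":-364,"dz":0,"spin":-63}]' 15
python3 - <<'E'
from bench import *
from h import *
from scipy.spatial.transform import Rotation as R
s=get_state();im=get_image("wrist")
M=np.eye(4);M[:3,:3]=R.from_rotvec(s["tool_rot"]).as_matrix();M[:3,3]=s["position"];print(M.round(4))
im["T"]=M@im["mount"];f=im["frame"];hsv=cv2.cvtColor(f,cv2.COLOR_RGB2HSV)
br=(hsv[...,0]>20)&(hsv[...,0]<32)&(hsv[...,1]>150)&(hsv[...,2]>120)
for m,st,c in blobs(br):
    dt=cv2.distanceTransform(m.astype(np.uint8),cv2.DIST_L2,5);ys,xs=np.nonzero(dt>dt.max()-1);c=[xs.mean(),ys.mean()]
    print(st,np.round(c,1),dt.max(),onplane(im,[c],.025).round(4))
cv2.imwrite("pics/d.png",f[:,:,::-1])
E
```

```text
time: 1.77
position: [0.4943, -0.0741, 0.2365]
tool_rot: [2.233, 2.21, -0.0]
ft_force: [0.3, 0.5, 0.2]
grip_width: 0.687
grip_force: 0.0
[[ 1.060e-02  9.999e-01 -1.000e-04  4.943e-01]
 [ 9.999e-01 -1.060e-02 -2.000e-04 -7.410e-02]
 [-2.000e-04 -1.000e-04 -1.000e+00  2.365e-01]
 [ 0.000e+00  0.000e+00  0.000e+00  1.000e+00]]
[303  12  26  29 246] [315.8  25.6] 2.1969 [[0.5611 0.0947 0.025 ]]
[358  97  18  33 332] [366.5 121.3] 6.3938 [[ 0.6299 -0.0133  0.025 ]]
[251 144  19  35 392] [259.8 170.1] 8.196899 [[ 0.4947 -0.0747  0.025 ]]
```

View pics/d.png

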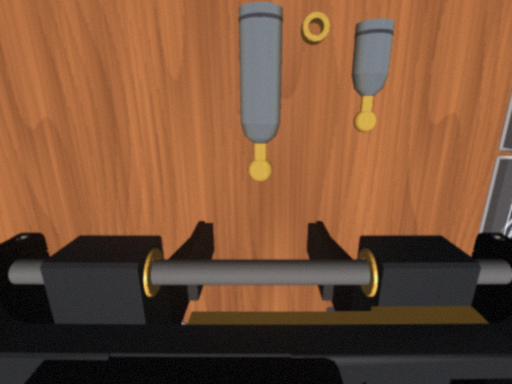

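The wrist view shows the ball at (260,170), centred under the jaws, which puts it at (0.4947, -0.0745). I go down and pinch it.

```bash
python3 -m jog '[{"claw":60,"dx":0,"dy":0,"dz":40,"spin":0},{"claw":60,"dx":0,"dy":0,"dz":80,"spin":0},{"claw":60,"dx":0,"dy":0,"dz":120,"spin":0},{"claw":60,"dx":0,"dy":0,"dz":150,"spin":0},{"claw":60,"dx":0,"dy":0,"dz":180,"spin":0},{"claw":60,"dx":0,"dy":0,"dz":200,"spin":0},{"claw":60,"dx":0,"dy":0,"dz":210,"spin":0},{"claw":60,"dx":0,"dy":0,"dz":215,"spin":0},{"claw":60,"dx":0,"dy":0,"dz":215,"spin":0},{"claw":25,"dx":0,"dy":0,"dz":215,"spin":0},{"claw":25,"dx":0,"dy":0,"dz":215,"spin":0},{"claw":25,"dx":0,"dy":0,"dz":215,"spin":0},{"claw":25,"dx":0,"dy":0,"dz":215,"spin":0},{"claw":25,"dx":0,"dy":0,"dz":215,"spin":0},{"claw":25,"dx":0,"dy":0,"dz":215,"spin":0},{"claw":25,"dx":0,"dy":0,"dz":215,"spin":0}]' 20
```

```text
time: 3.15
position: [0.4948, -0.0731, 0.022]
tool_rot: [2.23, 2.211, 0.0]
ft_force: [-0.2, -0.5, 1.3]
grip_width: 0.354
grip_force: 20.0
```

Gripped at 31 mm. Now I slide it along the bench.

```bash
python3 -m jog '[{"claw":25,"dx":3,"dy":0,"dz":0,"spin":0},{"claw":25,"dx":6,"dy":0,"dz":0,"spin":0},{"claw":25,"dx":9,"dy":0,"dz":0,"spin":0},{"claw":25,"dx":12,"dy":0,"dz":0,"spin":0},{"claw":25,"dx":15,"dy":0,"dz":0,"spin":0},{"claw":25,"dx":18,"dy":0,"dz":0,"spin":0},{"claw":25,"dx":20,"dy":0,"dz":0,"spin":0},{"claw":25,"dx":22,"dy":0,"dz":0,"spin":0}]' 20
python3 -m jog '[{"claw":25,"dx":1,"dy":0,"dz":0,"spin":0},{"claw":25,"dx":2,"dy":0,"dz":0,"spin":0},{"claw":25,"dx":2,"dy":0,"dz":0,"spin":0}]'
python3 -m jog '[{"claw":25,"dx":1,"dy":0,"dz":0,"spin":0},{"claw":25,"dx":2,"dy":0,"dz":0,"spin":0},{"claw":25,"dx":2,"dy":0,"dz":0,"spin":0}]'
```

```text
time: 3.82
position: [0.4949, -0.0508, 0.0217]
tool_rot: [2.23, 2.212, -0.0]
ft_force: [-0.8, -5.9, 4.6]
grip_width: 0.351
grip_force: 20.0
time: 4.07
position: [0.4948, -0.0487, 0.0216]
tool_rot: [2.23, 2.212, 0.0]
ft_force: [-0.3, -4.2, 3.5]
grip_width: 0.348
grip_force: 20.0
time: 4.32
position: [0.4948, -0.0469, 0.0216]
tool_rot: [2.231, 2.212, -0.0]
ft_force: [0.7, -5.7, 4.2]
grip_width: 0.35
grip_force: 20.0
```

```bash
for i in 1; do python3 -m jog '[{"claw":25,"dx":1,"dy":0,"dz":0,"spin":0},{"claw":25,"dx":2,"dy":0,"dz":0,"spin":0},{"claw":25,"dx":2,"dy":0,"dz":0,"spin":0}]'
python3 -m jog '[{"claw":25,"dx":1,"dy":0,"dz":0,"spin":0},{"claw":25,"dx":2,"dy":0,"dz":0,"spin":0},{"claw":25,"dx":2,"dy":0,"dz":0,"spin":0}]'; done
python3 - <<'E'
from bench import *
from h import *
for n in("top","scene"):
    im=get_image(n);f=im["frame"]
    c=f[190:245,180:330] if n=="top" else f[165:255,190:340]
    cv2.imwrite(f"pics/e_{n}.png",cv2.resize(c[:,:,::-1],None,fx=5,fy=5,interpolation=cv2.INTER_CUBIC))
a,b=[cv2.imread(f"pics/e_{n}.png") for n in("top","scene")]
cv2.imwrite("pics/e.png",cv2.resize(np.vstack([a,b]),None,fx=.8,fy=.8))
E
```

```text
time: 4.57
position: [0.4948, -0.0449, 0.0216]
tool_rot: [2.231, 2.212, -0.0]
ft_force: [0.8, -5.2, 4.6]
grip_width: 0.354
grip_force: 20.0
time: 4.82
position: [0.4948, -0.0446, 0.0216]
tool_rot: [2.23, 2.21, -0.002]
ft_force: [0.4, -8.7, 4.1]
grip_width: 0.355
grip_force: 20.0
```

View pics/e.png

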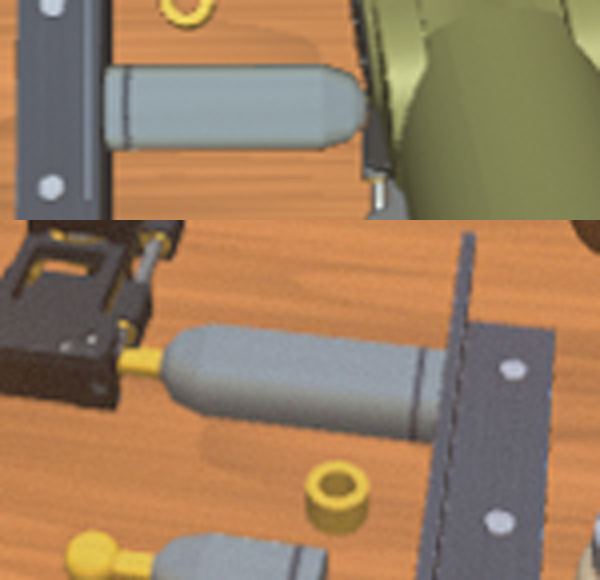

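The top half shows the foot flush against the flange at (105,107), and the scene half confirms the butt contact at (445,390). The reaction force rose to 8.7 N when it touched. Now I tip it up along the two-contact ladder path, first to 45°.

```bash
python3 -m jog '[{"claw":25,"dx":-1.5,"dy":0,"dz":-8,"spin":0},{"claw":25,"dx":-2,"dy":0,"dz":-16,"spin":0},{"claw":25,"dx":-2.3,"dy":0,"dz":-24,"spin":0},{"claw":25,"dx":-2.4,"dy":0,"dz":-32,"spin":0},{"claw":25,"dx":-2,"dy":0,"dz":-39,"spin":0},{"claw":25,"dx":-1.2,"dy":0,"dz":-47,"spin":0},{"claw":25,"dx":0,"dy":0,"dz":-54,"spin":0},{"claw":25,"dx":1.6,"dy":0,"dz":-62,"spin":0},{"claw":25,"dx":3.5,"dy":0,"dz":-69,"spin":0},{"claw":25,"dx":5.7,"dy":0,"dz":-76,"spin":0},{"claw":25,"dx":8.3,"dy":0,"dz":-82.5,"spin":0},{"claw":25,"dx":11.3,"dy":0,"dz":-89,"spin":0},{"claw":25,"dx":14.5,"dy":0,"dz":-95.5,"spin":0},{"claw":25,"dx":18.2,"dy":0,"dz":-101.5,"spin":0},{"claw":25,"dx":22,"dy":0,"dz":-107.5,"spin":0},{"claw":25,"dx":26.2,"dy":0,"dz":-113,"spin":0},{"claw":25,"dx":30.7,"dy":0,"dz":-118.5,"spin":0},{"claw":25,"dx":35.5,"dy":0,"dz":-123.5,"spin":0},{"claw":25,"dx":35.5,"dy":0,"dz":-123.5,"spin":0}]'
python3 - <<'E'
from bench import *
from h import *
im=get_image("scene");c=im["frame"][110:260,180:380]
cv2.imwrite("pics/f.png",cv2.resize(c[:,:,::-1],None,fx=4,fy=4,interpolation=cv2.INTER_CUBIC))
E
```

```text
time: 6.5
position: [0.4956, -0.006, 0.1462]
tool_rot: [2.228, 2.213, 0.002]
ft_force: [-0.5, 0.6, -2.0]
grip_width: 0.353
grip_force: 20.0
```

View pics/f.png

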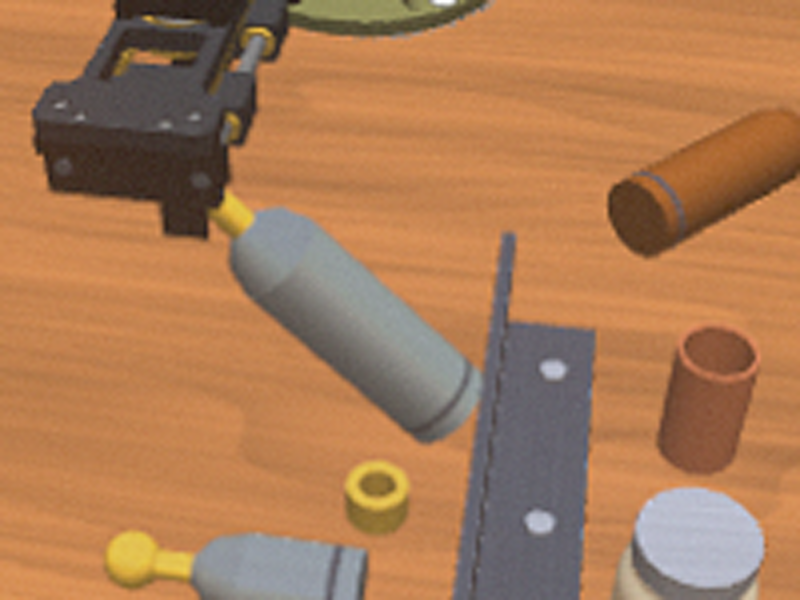

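The picture shows the bottle at 45°, its foot on the bench at (430,440) and its upper foot edge at the flange at (480,385). The force is small, so I continue to vertical.

```bash
python3 -m jog '[{"claw":25,"dx":5,"dy":0,"dz":-5,"spin":0},{"claw":25,"dx":10,"dy":0,"dz":-9.3,"spin":0},{"claw":25,"dx":15.5,"dy":0,"dz":-13.5,"spin":0},{"claw":25,"dx":21.5,"dy":0,"dz":-17.3,"spin":0},{"claw":25,"dx":27.5,"dy":0,"dz":-21,"spin":0},{"claw":25,"dx":33.5,"dy":0,"dz":-24.2,"spin":0},{"claw":25,"dx":40,"dy":0,"dz":-27.1,"spin":0},{"claw":25,"dx":46.5,"dy":0,"dz":-29.8,"spin":0},{"claw":25,"dx":53.5,"dy":0,"dz":-32,"spin":0},{"claw":25,"dx":60.5,"dy":0,"dz":-33.9,"spin":0},{"claw":25,"dx":67.5,"dy":0,"dz":-35.4,"spin":0},{"claw":25,"dx":75,"dy":0,"dz":-36.7,"spin":0},{"claw":25,"dx":82.5,"dy":0,"dz":-37.5,"spin":0},{"claw":25,"dx":90,"dy":0,"dz":-38,"spin":0},{"claw":25,"dx":98,"dy":0,"dz":-38,"spin":0},{"claw":25,"dx":106,"dy":0,"dz":-38,"spin":0},{"claw":25,"dx":114,"dy":0,"dz":-37.5,"spin":0},{"claw":25,"dx":121,"dy":0,"dz":-36.5,"spin":0},{"claw":25,"dx":121,"dy":0,"dz":-36.5,"spin":0},{"claw":25,"dx":121,"dy":0,"dz":-36.5,"spin":0}]'
python3 - <<'E'
from bench import *
from h import *
im=get_image("scene");c=im["frame"][70:260,200:400]
cv2.imwrite("pics/g.png",cv2.resize(c[:,:,::-1],None,fx=3.1,fy=3.1,interpolation=cv2.INTER_CUBIC))
E
```

```text
time: 8.22
position: [0.4968, 0.1162, 0.1827]
tool_rot: [2.228, 2.214, 0.005]
ft_force: [-0.0, 1.2, 6.3]
grip_width: 0.355
grip_force: 20.0
```

View pics/g.png

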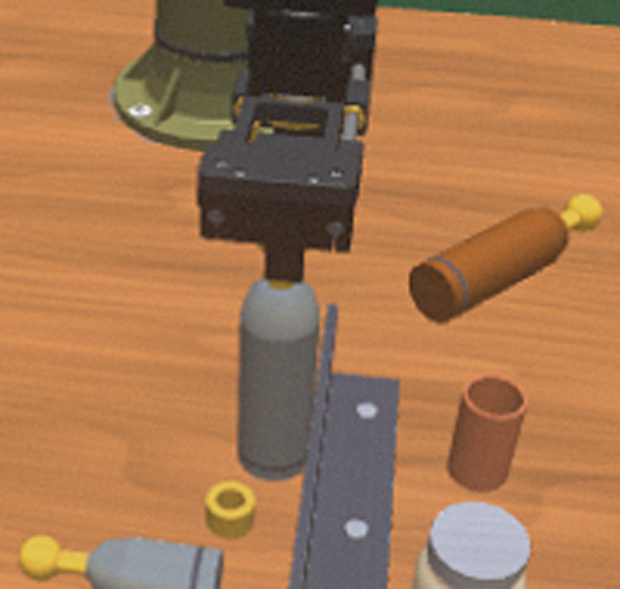

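The bottle is upright at (280,380), close to the flange. It presses lightly on the tool with 6 N, so I ease up, open the jaws and retreat straight up.

```bash
python3 -m jog '[{"claw":25,"dx":0,"dy":0,"dz":-0.5,"spin":0},{"claw":36,"dx":0,"dy":0,"dz":-0.5,"spin":0},{"claw":45,"dx":0,"dy":0,"dz":-0.5,"spin":0},{"claw":60,"dx":0,"dy":0,"dz":-0.5,"spin":0},{"claw":65,"dx":0,"dy":0,"dz":-0.5,"spin":0},{"claw":65,"dx":0,"dy":0,"dz":-0.5,"spin":0},{"claw":65,"dx":0,"dy":0,"dz":-0.5,"spin":0},{"claw":65,"dx":0,"dy":0,"dz":-10,"spin":0},{"claw":65,"dx":0,"dy":0,"dz":-25,"spin":0},{"claw":65,"dx":0,"dy":0,"dz":-45,"spin":0},{"claw":65,"dx":0,"dy":0,"dz":-70,"spin":0},{"claw":65,"dx":0,"dy":0,"dz":-90,"spin":0},{"claw":65,"dx":-40,"dy":0,"dz":-90,"spin":0},{"claw":65,"dx":-80,"dy":0,"dz":-90,"spin":0},{"claw":65,"dx":-120,"dy":0,"dz":-90,"spin":0},{"claw":65,"dx":-160,"dy":0,"dz":-90,"spin":0},{"claw":65,"dx":-180,"dy":0,"dz":-90,"spin":0},{"claw":65,"dx":-180,"dy":0,"dz":-90,"spin":0}]'
python3 - <<'E'
from bench import *
from h import *
ims=[get_image(n) for n in("scene","top")]
c=ims[0]["frame"][130:260,210:400];d=ims[1]["frame"][120:260,160:350]
cv2.imwrite("pics/h.png",cv2.resize(np.vstack([c,d])[:,:,::-1],None,fx=2.2,fy=2.2,interpolation=cv2.INTER_CUBIC))
P=cloud(ims[1]);f=ims[1]["frame"];ok=ims[1]["depth"]>0
q=P[ok&(P[...,2]>.175)&(P[...,2]<.22)];q=q[(abs(q[:,0]-.495)<.03)&(abs(q[:,1]-.115)<.04)];print("cap",len(q),q.mean(0) if len(q) else 0)
q=P[ok&(P[...,2]>.09)&(P[...,2]<.15)];q=q[(abs(q[:,0]-.495)<.05)&(abs(q[:,1]-.115)<.05)];print("shoulder",q.min(0),q.max(0))
E
```

```text
time: 9.77
position: [0.494, -0.0731, 0.272]
tool_rot: [2.24, 2.2, -0.003]
ft_force: [-1.4, 0.0, -0.2]
grip_width: 0.748
grip_force: 0.0
cap 199 [0.49532619 0.11462275 0.19550254]
shoulder [0.47142151 0.09052282 0.09081339] [0.51981601 0.13839001 0.14886496]
```

View pics/h.png

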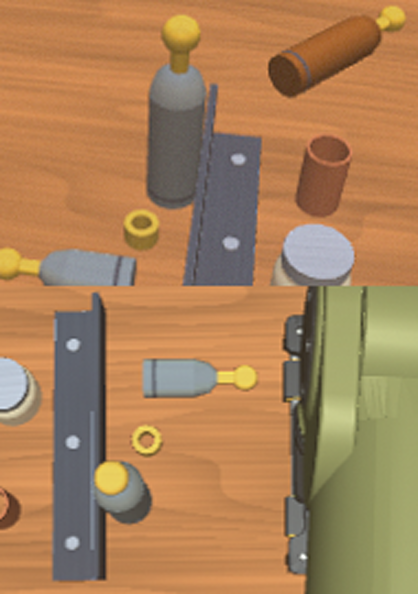

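The bottle stands free and upright (cap at (180,33), foot at (170,195) in the scene half). Its body reaches y=0.138, right by the face at 0.140. The short bottle and the bush have not moved, and the robot is clear.

```bash
python3 -c "from bench import *; print(close_job())"
```

```text
the job is handed in; nothing more can be done
None
```

The tall bottle was slid to the steel angle while still lying, tipped up on its foot there, and left standing by itself about 2 mm from the face; the short bottle was not touched, and I handed the job in at about 10 s.

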